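# Zero the scale, cap the core mould, and lift the outer lid off the inner

### The arm

A 6-joint arm with a two-finger parallel gripper is mounted at the origin on the work surface. World frame = base frame: x ahead of the robot, y to its left, z up, the work surface at z = 0. Lengths are in mm, angles in rad, forces in N, time in s.
With the tool pointing down it reaches from about 275 to 750 mm from the base axis. Payload 10.2 kg.
Tool frame: the origin (TCP) lies midway between the tips of the shut fingers; the grasp point (between the pads) lies 19 mm behind it; z points along the fingers, y is the direction in which the jaws open and shut (so a half turn about z gives the same grasp; the last joint's range is limited). The gripper opens to 85 mm and grips with 20 to 120 N. Pads are 22 mm wide; open, the fingers measure 114 mm over their backs; the gripper's body (76 mm by 85 mm) begins 54 mm behind the grasp point. The pads swing forward as they close: fully open they stand 13 mm farther back than shut.
Start: joints at [-1.488, 0.313, 1.498, -0, 1.331, -0.223], TCP at [158.042, -500.654, 231.294] pointing down, gripper open.
Joint ranges: [-2.94, 2.94], [-0.97, 2.17], [0.19, 2.56], [-1.23, 4.37], [0.02, 3.11], [-2.88, 2.88]. Speed limits (rad/s): [2.39, 2.39, 3.01, 3.14, 3.14, 3.14].

### API

Orientations are given as a unit quaternion [w, x, y, z].
In Python, from rig import sense, optics, ctrl gives the robot as it stands.
- The arm moves only by the tool play_rows, never from a script. Its argument "plan" is a list of rows, each a list of 7 numbers: the shift along the world's x, y, z in mm, then the turn, a rotation vector about the world's x, y, z in rad, then the opening, from -1 (shut) to 1 (fully open), so that 0 is half open. A call has 1 to 5 rows; each row shifts and turns the pose as measured when the row begins; what a row does not reach is not made up. A row lasts 1/12 s, in which the tool goes at most 41.7 mm and 7.16 degrees, less where a joint would pass 70% of its speed; a pose out of reach is approached as far as the arm can. A call is refused whole if a number of a shift passes 41.7 or a number of a turn 0.125, either way. A call with a gripper value outside its range is refused whole. The fingers move at their own pace and stop on an object; "grip_force" is the grip in N (left out, the last holds). Time passes only in rows, so rows that do not move let the fingers close. It gives the time, the measured TCP pose, the force and the opening at its end, in the units of the state.
- sense(): the state, without advancing time (a new reading comes with each control period).
- optics.capture(name): name is "scene" or "top" or "wrist"; returns a dict with "img" (420x560x3 uint8, blue, green, red), "fx", "fy", "cx", "cy" (pixels), "world_to_cam" (4x4, takes a point from world to camera coordinates). Camera axes: x right, y up, looking along -z (the intrinsics and any distortion apply to the point x, -y, -z); pixel columns grow to the right and rows downward; lengths in mm; the calibration is good to about 2 mm. A picture is of the moment at which its call begins. There is no depth.
- ctrl.finish_job(): hands the job in, once; it reports no verdict.
The state is a dict: "time_s": time; "joints": joint angles; "dq": joint speeds; "tau": joint torques, N m; "eef_pos": TCP position; "ee_rot": TCP orientation; "force": force on the tool from outside, world axes, zero at the start; "wrist_torque": the same for the moment, N m; "grip_width": opening from 0.0 (shut) to 1.0 (fully open).
Only numpy, scipy, OpenCV 4.12 (cv2) and the standard library are available. Lean on these libraries where they do the work, as an engineer would, in place of code of your own. Each camera call takes 0.05 s, during which the arm holds its last target. There are 200 camera calls.

### The job

Turn the scale's tare knob until its pointer stands at the broad zero mark and let go; then carry the nested double lid, both lids together, by the inner lid's thin stem, and let go only once it is lowered fully home on the green mould. Then take the outer lid by its collar and lift it alone straight up until all of it is clear above the stem tip, the inner lid staying undisturbed in the mould. Finish while still holding the outer lid there, level and still above the mould, and leave the calipers, ball and templates alone.

Things in the scene. Friction and masses are not known exactly. Their poses are not given: they have to be found in the camera images.
- scale: Grey bench scale, fixed: block 130 x 250 x 34 mm (own x, y, z; y -120 to +130). Origin on the counter. At own (0, +75) mm stands the green iron core mould, a fixed round cup; at (0, -75) a white dial (82 mm across, top at 44 mm) with the brass tare knob. The broad black zero mark is on the own -x side of the knob axis (robot side at yaw 0); thin ticks 0.26 rad apart run either way.
- mould_rim (a point): Centre of the mouth of the core mould, in the plane of its rim, 110 mm above the counter; axes as the scale. Bore about 74 mm in diameter, 90 mm across outside at the rim, 94 mm at the foot; free depth for the lid at least 16 mm.
- tare_knob (a joint): Angle of the tare knob, rad: 0 = pointer exactly at the zero mark, positive = turned counter-clockwise seen from above. Stops at -1.7 and +1.7; stays where it is left (friction about 0.05 N m). It starts somewhere between +0.5 and +1.3.
- knob_grip (a point): Point on the knob's vertical axis, 67 mm above the counter, to grip. Grip: upright brass bar 12 mm thick, 38 mm long, 51 to 82 mm above the counter, on a 40 mm disc. The point's -x axis runs along the bar to the end with the thin dark pointer (tip 33 mm from the axis). Pinch the bar across its 12 mm, along the point's y.
- inner_lid: Steel inner lid, about 0.38 kg, loose, starts upright on the counter. Origin: centre of its underside, z up. Plug 66 mm across with 3 mm chamfer (z 0 to 12), flange 82 mm across (z 12 to 18), stem 15 mm across (z 18 to 86). Home in the mould, the flange lies on the rim: origin 12 mm below mould_rim. Lifting it by the stem carries the outer lid too.
- outer_lid: Aluminium outer lid, about 0.14 kg, loose, nested over the inner. Origin: centre of the skirt's lower edge, z up. Skirt 108 mm outside, 102 inside (z 0 to 16), plate z 10 to 16, round collar 44 mm across (z 16 to 40) with 21 mm through hole for the stem. Nested, its origin is 8 mm above the inner's, stem 38 mm out of the collar. Skirt clears the stem tip after rising 78 mm.
- calipers: Bystander: brass calipers lying flat, 150 mm long, up to 9 mm high. Origin at the underside, middle of the beam.
- match_ball: Bystander: worn red cricket ball, 72 mm, on a small flat. Origin at its underside.
- templates: Bystander: stack of round aluminium seam templates, 84 mm across, 20 mm high. Origin at the centre of the underside.
Not all that is in view belongs to the job. What is shaped like the outer_lid but black, purple or red is not meant.

How it is judged (in metres and radians):
On the way, in this order (a step that is already met when the one before it is completed fails the run):
1. the tare knob's pointer stands at zero (within 0.1 rad) and the knob is let go (value of joint tare_knob between -0.1 and 0.1 rad and contact force between the fingers and scale below 0.1 N), for 0.2 s.
2. both lids sit nested and fully home on the mould, and the stem is let go (z of inner_lid in the frame of mould_rim below -0.009 m and horizontal distance between inner_lid and mould_rim below 0.006 m and angle between inner_lid's own z axis and vertical below 0.06 rad and z of outer_lid in the frame of inner_lid below 0.012 m and horizontal distance between outer_lid and inner_lid below 0.008 m and angle between outer_lid's own z axis and vertical below 0.08 rad and contact force between the fingers and inner_lid below 0.1 N), for 0.2 s.
At the end, for the whole second after the job is handed in: Knob within 0.1 rad of zero; inner lid home in the mould (3 mm height, 6 mm sideways, 0.06 rad), touched by neither robot nor outer lid; outer lid gripped, still, level within 0.2 rad, within 40 mm of the mould's axis, its skirt wholly above the stem tip (value of joint tare_knob between -0.1 and 0.1 rad and z of inner_lid in the frame of mould_rim below -0.009 m and horizontal distance between inner_lid and mould_rim below 0.006 m and angle between inner_lid's own z axis and vertical below 0.06 rad and contact force between each of the arm, the fingers and inner_lid below 0.1 N and contact force between outer_lid and inner_lid below 0.05 N and z of outer_lid in the frame of inner_lid above 0.086 m and horizontal distance between outer_lid and mould_rim below 0.04 m and angle between outer_lid's own z axis and vertical below 0.2 rad and linear speed of outer_lid below 0.02 m/s and contact force between the fingers and outer_lid above 1 N); the arm keeps its last pose, push and grip.
It fails at once if the inner lid is let go above the mould before it is home, or is dragged up off its seat without being held (over 6 mm) (horizontal distance between inner_lid and mould_rim below 0.04 m and z of inner_lid in the frame of mould_rim above -0.006 m and contact force between the fingers and inner_lid below 0.05 N).
It fails at once if the lids are taken apart (over 20 mm) while the inner lid is not home in the mould (distance between outer_lid and inner_lid above 0.028 m and (horizontal distance between inner_lid and mould_rim above 0.008 m or z of inner_lid in the frame of mould_rim above -0.006 m)).
It fails at once if calipers, ball or templates moved more than 15 mm (distance of any of calipers, match_ball, templates from where it was at the start of the episode above 0.015 m).
It also fails if it takes over 72 s, if anything falls off the work surface, if the arm or the gripper's body presses on something with over 40 N, if the wrist force passes 120 N, or if a joint passes its speed limit or range.

## Working session

There is one attempt and no reset: what is moved stays moved. The work goes in short steps, Python scripts to look and compute and a tool call to move; the robot and the scene stay as the last step left them, time stands still between calls to the robot, and variables do not carry over. Pictures are saved under pics/ and viewed, about 8 in all and at most 12, crops included, and the job is handed in when it is done.

Besides the shell and the picture viewer there is one more tool, called after ">>>" as name([rows], argument=value, ...), one row to a line, values as JSON. play_rows: Moves the arm, as the interface text tells. Its arguments: {"type":"object","properties":{"plan":{"type":"array"},"grip_force":{"type":"number"}},"required":["plan"]}

```bash
ls; mkdir -p pics
cat > h.py <<'E'
import numpy as np, cv2
from rig import sense, optics, ctrl
def cap(n,f):
    c=optics.capture(n); cv2.imwrite('pics/'+f+'.png',c['img']); np.savez('pics/'+f+'.npz',**{k:np.array(v) for k,v in c.items()}); return c
def ld(f): return dict(np.load('pics/'+f+'.npz'))
def ray(c,u,v,z):
    T=c['world_to_cam'];R=T[:3,:3];o=-R.T@T[:3,3]
    d=R.T@np.array([(u-c['cx'])/c['fx'],-(v-c['cy'])/c['fy'],-1]); return o+d*(z-o[2])/d[2]
def proj(c,p):
    q=c['world_to_cam']@np.append(p,1); return np.array([c['cx']+c['fx']*q[0]/-q[2],c['cy']-c['fy']*q[1]/-q[2]])
E
python3 - <<'E'
from h import *
a=cap('top','top0');b=cap('scene','sc0')
for c in(a,b): print(c['fx'],c['cx'],c['cy'],[k for k in c], np.linalg.inv(c['world_to_cam'])[:3,3])
print(sense())
E
```

```text
pics
529.829156244164 279.0501918547155 210.97185725976578 ['img', 'fx', 'fy', 'cx', 'cy', 'world_to_cam'] [ 267.35632596  -61.95037964 1355.10486696]
530.5812467530114 273.5420711266569 210.85269309299915 ['img', 'fx', 'fy', 'cx', 'cy', 'world_to_cam'] [ 974.71315427 -776.33284033  627.57465259]
{'time_s': 0.1, 'joints': array([-1.48840093e+00,  3.13341273e-01,  1.49836964e+00,  1.16975149e-06,
        1.33098753e+00, -2.23400782e-01]), 'dq': array([-6.41435664e-06,  6.10870273e-04, -1.80045492e-03, -1.83799030e-04,
       -7.42138316e-04, -8.83191731e-04]), 'tau': array([ 3.67385233e-03, -4.12895930e+01, -2.60141015e+01, -9.91760658e-05,
        3.00637170e-03, -7.44170592e-07]), 'eef_pos': array([ 158.02132765, -500.41116601,  230.81609486]), 'ee_rot': array([-5.51479473e-04,  9.88333712e-01,  1.52302885e-01,  3.95148139e-05]), 'force': array([ 0.30145115, -0.00899561, -0.27907781]), 'wrist_torque': array([ 0.01303708,  0.00766648, -0.04104812]), 'grip_width': 0.9945953528918834}
```

View pics/top0.png

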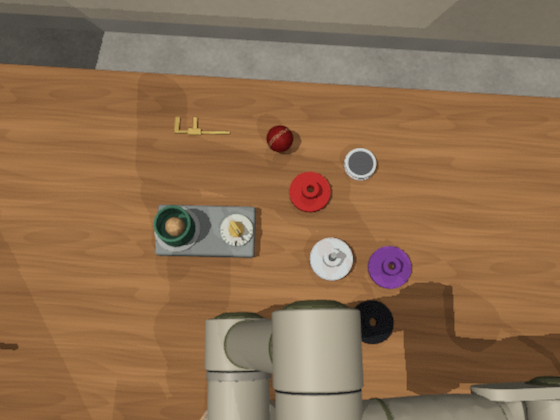

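View pics/sc0.png

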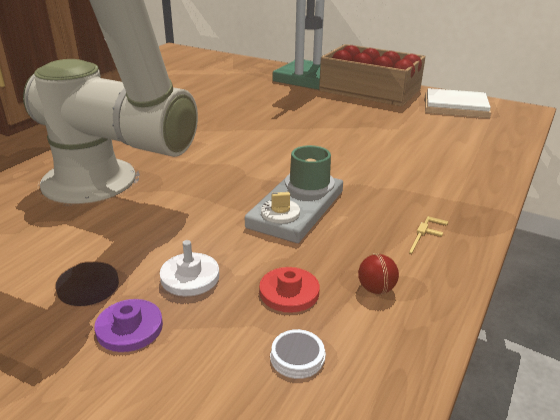

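Top view shows these items:
- **Scale:** block at (205,232), mould at (175,227), dial at (237,230).
- **Lid look-alikes:** red (310,191), purple (390,267) and black (373,322). The stack at (360,164) is the templates.
- **Choice:** the white/aluminium lid with a stem at (331,259). The scene view shows it at (190,272), the only one with a stem.

Next is a close crop.

Run:
```python
from h import *
a=ld('top0')['img'];b=ld('sc0')['img']
A=cv2.resize(a[195:270,145:265],None,fx=5,fy=5,interpolation=cv2.INTER_CUBIC)
B=cv2.resize(a[230:290,300:365],None,fx=5,fy=5,interpolation=cv2.INTER_CUBIC)
C=cv2.resize(b[145:225,245:345],None,fx=2.25*1,fy=2.25,interpolation=cv2.INTER_CUBIC)
im=np.zeros((600,800,3),np.uint8)
im[:375,:600]=A
B=cv2.resize(a[230:290,300:365],None,fx=3.4,fy=3.4,interpolation=cv2.INTER_CUBIC);im[385:385+B.shape[0],:B.shape[1]]=B
C=cv2.resize(b[145:240,245:345],None,fx=2.2,fy=2.2,interpolation=cv2.INTER_CUBIC);im[385:385+C.shape[0],240:240+C.shape[1]]=C
D=cv2.resize(b[230:300,155:225],None,fx=3,fy=3,interpolation=cv2.INTER_CUBIC);im[385:385+D.shape[0],480:480+D.shape[1]]=D
cv2.imwrite('pics/crop1.png',im)
```

```text
(no output)
```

View pics/crop1.png

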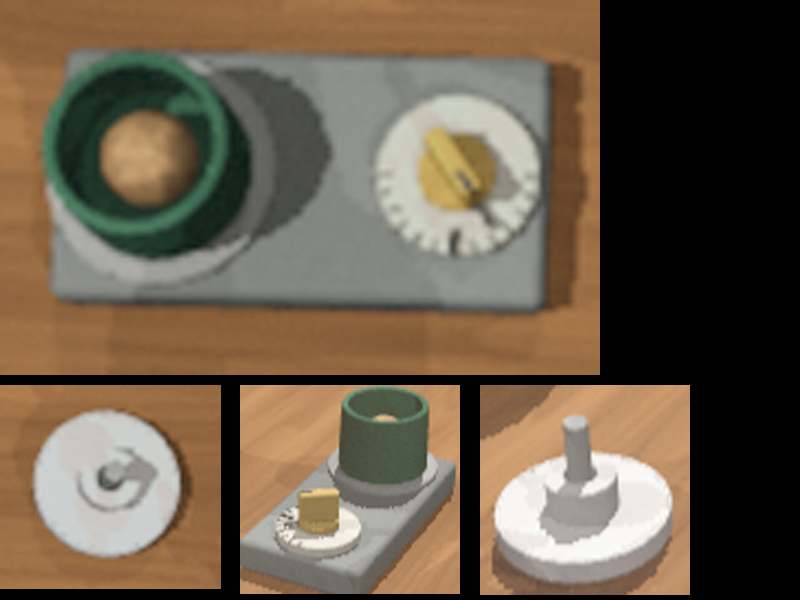

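Run:
```python
from h import *
t=ld('top0');s=ld('sc0')
cr=lambda u,v:(145+(u+.5)/5-.5,195+(v+.5)/5-.5)
P=lambda u,v,z:ray(t,*cr(u,v),z)
d=P(457.5,175,44);m=P(136,144,110);z=P(455,243,44);p=P(490,222,58)
print('dial',d,'mould',m,'dist',np.linalg.norm((d-m)[:2]),'yaw',np.arctan2(*-(m-d)[:2]*[1,-1])if 0 else np.arctan2(-(m-d)[0],(m-d)[1]))
cs=[P(*q,34) for q in((68,50),(550,60),(545,308),(52,298))]
for q in cs:print(q)
print('corner centre',np.mean(cs,0),np.linalg.norm(cs[0]-cs[1]),np.linalg.norm(cs[1]-cs[2]))
print('zero dir',z-d,'ptr',p-d)
bar=[P(435,133,82),P(470,190,82)];print('bar dir',bar, (bar[1]-bar[0]), np.mean(bar,0))
# lid: threshold
img=t['img'][230:290,300:365].astype(int)
L=ray(t,331.8,258.8,24);print('lid top view',L)
print('scene lid', 'stemtip', ray(s,155+95/3,230+37/3,86), 'proj of L stem',[proj(s,[L[0],L[1],z]) for z in(86,48)], proj(t,[L[0],L[1],86]))
print('scene mould rim proj',proj(s,[m[0],m[1],110]),'dial',proj(s,[d[0],d[1],44]))
```

```text
dial [511.58559059  58.10795858  44.        ] mould [504.164383   207.02242148 110.        ] dist 149.0992675469672 yaw 0.04979417649573445
[565.22133166 263.62940254  34.        ]
[576.35414312  16.75065112  34.        ]
[448.67961554   9.55923125  34.        ]
[437.38567817 256.75497987  34.        ]
corner centre [506.91019212 136.6735662   34.        ] 247.12963682081423 127.87689983592217
zero dir [-34.60679954  -1.64656427   0.        ] ptr [-25.19165222 -19.35045264  14.        ]
bar dir [array([524.67732336,  67.39359135,  82.        ]), array([497.48239085,  47.91674804,  82.        ])] [-27.19493251 -19.47684331   0.        ] [511.0798571   57.65516969  82.        ]
lid top view [ 456.50048944 -187.46662963   24.        ]
scene lid stemtip [ 458.61818579 -186.25278376   86.        ] proj of L stem [array([185.28724787, 242.32354747]), array([187.01208211, 259.55988245])] [334.38001752 255.33266825]
scene mould rim proj [310.3311018  153.00268084] dial [280.37292905 208.49167459]
```

>>> play_rows([
  [20,33,-2,0,0,0.02,0],
  [20,33,-2,0,0,0.02,0],
  [20,33,-2,0,0,0.02,0],
  [20,33,-2,0,0,0.02,0],
  [20,33,-2,0,0,0.02,0],
])

```text
time_s: 0.52
eef_pos: [256.8, -332.9, 217.7]
ee_rot: [-0.002, 0.98, 0.199, -0.0]
force: [1.1, -0.3, -0.4]
grip_width: 0.502
```

>>> play_rows([
  [20,33,-2,0,0,0.02,0],
  [20,33,-2,0,0,0.02,0],
  [20,33,-2,0,0,0.02,0],
  [20,33,-2,0,0,0.02,0],
  [20,33,-2,0,0,0.02,0],
])

```text
time_s: 0.93
eef_pos: [358.7, -158.4, 206.7]
ee_rot: [-0.002, 0.969, 0.249, -0.001]
force: [0.9, -0.3, -0.0]
grip_width: 0.501
```

>>> play_rows([
  [20,33,-2,0,0,0.02,0],
  [20,33,-2,0,0,0.02,0],
  [20,33,-2,0,0,0.02,0],
  [20,33,-2,0,0,0.02,0],
  [20,33,-2,0,0,0.02,0],
])

```text
time_s: 1.35
eef_pos: [461.1, 17.0, 196.0]
ee_rot: [-0.002, 0.954, 0.299, -0.001]
force: [0.4, -0.9, 1.3]
grip_width: 0.502
```

>>> play_rows([
  [25,20,-8,0,0,0.014,-0.2],
  [25,21,-8,0,0,0.014,-0.2],
  [0,0,0,0,0,0,-0.2],
])

```text
time_s: 1.6
eef_pos: [514.1, 66.7, 178.2]
ee_rot: [-0.003, 0.948, 0.317, -0.001]
force: [0.6, 0.5, -0.6]
grip_width: 0.403
```

Run:
```python
from h import *
c=cap('wrist','w1');s=sense();print(s['eef_pos'],s['ee_rot'],s['joints'],c['fx'],np.linalg.inv(c['world_to_cam'])[:3])
print(proj(c,[511,57.7,82]),proj(c,[504,207,110]))
cv2.imwrite('pics/w1b.png',cv2.resize(c['img'],None,fx=1.4,fy=1.4))
```

```text
[512.77268861  65.38786844 178.63835961] [-0.00250409  0.94856836  0.31656027 -0.00118327] [-0.1019138   0.34450182  1.59734548  0.00384697  1.20396532  0.82329052] 332.5848030951543 [[ 6.00401266e-01  7.69649741e-01  2.17157997e-01  5.69563022e+02]
 [-7.99678773e-01  5.79752557e-01  1.56207657e-01  1.08015522e+02]
 [-5.67272128e-03 -2.67443916e-01  9.63556730e-01  3.22099403e+02]]
[284.621545   224.00904771] [ 84.05536199 106.55979599]
```

View pics/w1b.png

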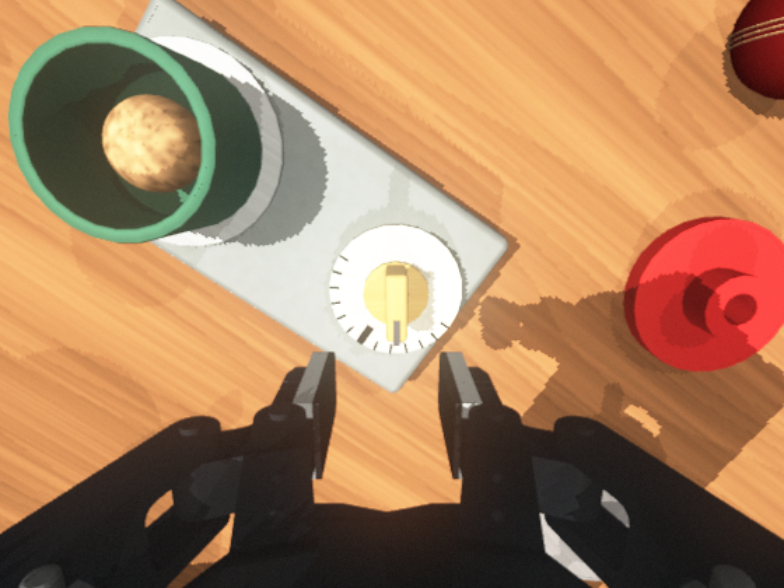

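The wrist view shows the knob bar upright in the image at about (397,300), aligned with the tool x. The mould rim is centred at about (112,135) and the red decoy is on the right. The potato-like thing in the mould is just its core. Next, cross-check the positions.

Run:
```python
from h import *
c=ld('w1')
g=lambda u,v,z:ray(c,(u+.5)/1.4-.5,(v+.5)/1.4-.5,z)
print('disc',g(396,292,51),'dial',g(396.5,289,44),'rim',g(112.5,135,110))
a,b=g(397,265,82),g(397,322,82);print('bar',a,b,np.linalg.norm(a-b))
z=g(366,334,44);d=g(396.5,289,44);print('zero ang',np.arctan2(-(z-d)[1],-(z-d)[0]),'bar ang',np.arctan2(-(b-a)[1],-(b-a)[0]))
c2=cap('wrist','w2');s=sense();print(s['eef_pos'],np.linalg.inv(c2['world_to_cam'])[:3,3],cv2.phaseCorrelate(cv2.cvtColor(c['img'][:240],6).astype(float),cv2.cvtColor(c2['img'][:240],6).astype(float)))
```

```text
disc [513.4511848   60.85207581  51.        ] dial [513.71631578  60.54782605  44.        ] rim [507.9053162  211.70044842 110.        ]
bar [531.8916703   74.71315203  82.        ] [506.73668997  55.59465418  82.        ] 31.595727487386547
zero ang 0.06817094057031464 bar ang 0.6498884110888522
[512.06718027  64.14302612 179.26859545] [568.3970908  106.76002751 322.5284178 ] ((-0.38842381897489986, -2.131385842386834), 1.0340285450278257)
```

>>> play_rows([
  [0,-2,-30,0,0,0,-0.2],
  [0,-2,-30,0,0,0,-0.2],
  [0,0,-12,0,0,0,-0.2],
  [0,0,0,0,0,0,-0.2],
  [0,0,0,0,0,0,-0.2],
])

```text
time_s: 2.12
eef_pos: [510.1, 56.0, 107.6]
ee_rot: [-0.001, 0.95, 0.314, 0.0]
force: [0.4, 0.6, 0.2]
grip_width: 0.4
```

Run:
```python
from h import *
c=cap('wrist','w3');s=sense();print(s['eef_pos'],s['ee_rot'])
for p in([511.3,57.9,82],[513.5,60.7,82],[*s['eef_pos']]):print(proj(c,p)*1.4)
cv2.imwrite('pics/w3b.png',cv2.resize(c['img'],None,fx=1.4,fy=1.4))
```

```text
[510.27439084  56.04658678 107.88563825] [-9.42396653e-04  9.49558857e-01  3.13586906e-01  5.83726479e-04]
[386.07949436 344.8175926 ]
[383.64527336 336.52688867]
[388.46363561 378.53824491]
```

View pics/w3b.png

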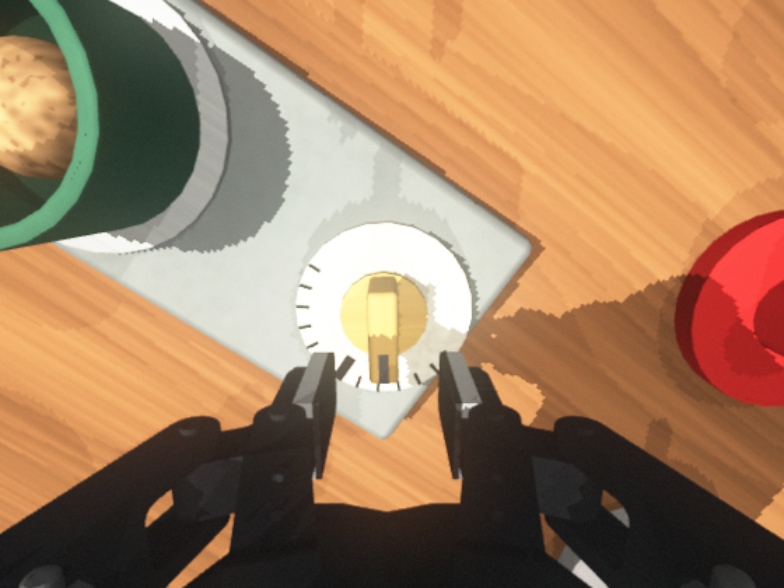

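The view shows the bar top centred at x≈383 against the finger midline at 388, so it is about 2 mm off. I'll shift, descend and close.

>>> play_rows([
  [1,2,-15,0,0,0,-0.2],
  [1,1,-15,0,0,0,-0.2],
  [0,0,-15,0,0,0,-0.2],
  [0,0,-5,0,0,0,-0.2],
  [0,0,0,0,0,0,-0.2],
], grip_force=30)

```text
time_s: 2.58
eef_pos: [515.3, 56.9, 63.7]
ee_rot: [0.002, 0.95, 0.312, 0.006]
force: [0.2, 0.5, -0.0]
grip_width: 0.4
```

>>> play_rows([
  [-2,1.5,-4,0,0,0,-0.2],
  [-1,1,-3,0,0,0,-0.2],
  [0,0,0,0,0,0,-0.2],
  [0,0,0,0,0,0,-0.2],
])

```text
time_s: 2.92
eef_pos: [513.5, 59.1, 59.8]
ee_rot: [0.003, 0.95, 0.312, 0.009]
force: [0.2, 0.0, -0.3]
grip_width: 0.401
```

>>> play_rows([
  [-2,0.5,-4,0,0,0,-0.2],
  [0,0,0,0,0,0,-1],
  [0,0,0,0,0,0,-1],
  [0,0,0,0,0,0,-1],
  [0,0,0,0,0,0,-1],
])

```text
time_s: 3.33
eef_pos: [512.0, 59.5, 56.5]
ee_rot: [0.004, 0.95, 0.312, 0.01]
force: [1.3, -0.1, -1.2]
grip_width: 0.138
```

Run:
```python
from h import *
from scipy.spatial.transform import Rotation as R
s=sense();q=s['ee_rot'];M=R.from_quat([*q[1:],q[0]]).as_matrix();print(s['eef_pos'],M,s['force'],s['grip_width']*85)
```

```text
[512.04423812  59.458227    56.54316348] [[ 8.05063206e-01  5.92832767e-01  2.05558862e-02]
 [ 5.92969152e-01 -8.05224891e-01 -6.78441724e-04]
 [ 1.61499088e-02  1.27351949e-02 -9.99788475e-01]] [ 1.34053373 -0.10961988 -1.20924228] 11.752839444010805
```

>>> play_rows([
  [0,0,0,0,0,-0.1,-1],
  [0,0,0,0,0,-0.1,-1],
  [0,0,0,0,0,-0.1,-1],
  [0,0,0,0,0,-0.1,-1],
  [0,0,0,0,0,-0.1,-1],
])

```text
time_s: 3.75
eef_pos: [512.1, 59.2, 56.5]
ee_rot: [0.006, 0.998, 0.058, 0.008]
force: [-0.1, -0.2, 0.5]
grip_width: 0.134
```

>>> play_rows([
  [0,0,0,0,0,-0.06,-1],
  [0,0,0,0,0,0,-1],
])

```text
time_s: 3.92
eef_pos: [512.1, 59.1, 56.5]
ee_rot: [0.006, 1.0, 0.024, 0.008]
force: [0.1, -0.8, 1.1]
grip_width: 0.135
```

```bash
cat >> h.py <<'E'
from scipy.spatial.transform import Rotation as Ro
def st():
    s=sense();q=s['ee_rot'];M=Ro.from_quat([*q[1:],q[0]]).as_matrix()
    print('pos',s['eef_pos'].round(1),'yaw',round(np.arctan2(M[1,0],M[0,0]),3),'z',M[:,2].round(4),'F',s['force'].round(1),'T',s['wrist_torque'].round(2),'w',round(s['grip_width']*85,1),'t',s['time_s'])
E
python3 -c "
from h import *
st()"
```

```text
pos [512.1  59.1  56.5] yaw 0.047 z [ 0.0164 -0.0118 -0.9998] F [ 0.1 -0.8  1.1] T [ 0.09  0.05 -0.07] w 11.5 t 3.9167
```

>>> play_rows([
  [0,0,0,0,0,0,-0.2],
  [0,0,0,0,0,0,-0.2],
  [0,0,0,0,0,0,-0.2],
  [0,0,20,0,0,0,-0.2],
  [0,0,30,0.012,0.016,0,-0.2],
])

```text
time_s: 4.33
eef_pos: [508.6, 59.8, 102.7]
ee_rot: [-0.001, 1.0, 0.028, -0.005]
force: [-0.1, -0.8, 0.2]
grip_width: 0.405
```

>>> play_rows([
  [0,0,35,0,0,0,-0.2],
  [0,0,35,0,0,0,-0.2],
  [0,0,0,0,0,0,-0.2],
  [0,0,0,0,0,0,-0.2],
  [0,0,0,0,0,0,-0.2],
])

```text
time_s: 4.75
eef_pos: [510.2, 59.7, 181.0]
ee_rot: [-0.001, 1.0, 0.031, -0.001]
force: [0.4, 0.2, -0.2]
grip_width: 0.405
```

Run:
```python
from h import *
st();c=cap('wrist','w4');st()
cv2.imwrite('pics/w4b.png',cv2.resize(c['img'],None,fx=1.4,fy=1.4))
```

```text
pos [510.2  59.7 181. ] yaw 0.061 z [-0.003   0.0019 -1.    ] F [ 0.4  0.2 -0.2] T [ 0.03 -0.07 -0.04] w 34.4 t 4.75
pos [509.9  59.7 180.4] yaw 0.061 z [-0.0043  0.002  -1.    ] F [0.4 0.  0.2] T [ 0.03 -0.02  0.02] w 34.3 t 4.8
```

View pics/w4b.png

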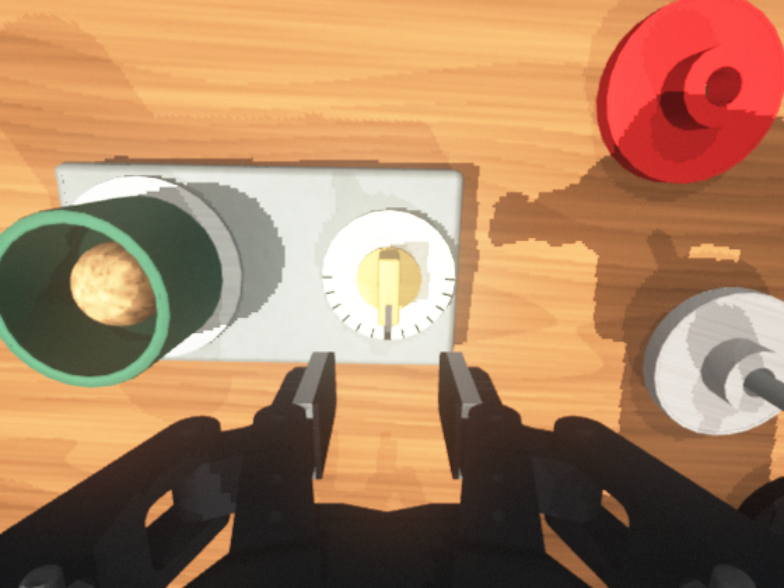

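Run:
```python
from h import *
c=ld('w4')
cv2.imwrite('pics/w4c.png',cv2.resize(c['img'][145:248,225:330],None,fx=5.7,fy=5.7,interpolation=cv2.INTER_CUBIC))
g=lambda u,v,z:ray(c,(u+.5)/1.4-.5,(v+.5)/1.4-.5,z)
print('rim',g(82,297,110),'dial',g(389,275,44)); print(proj(c,[512,59,44]))
```

```text
rim [509.12441529 207.70336801 110.        ] dial [513.44109067  60.08578105  44.        ]
[278.86172264 197.9756762 ]
```

View pics/w4c.png

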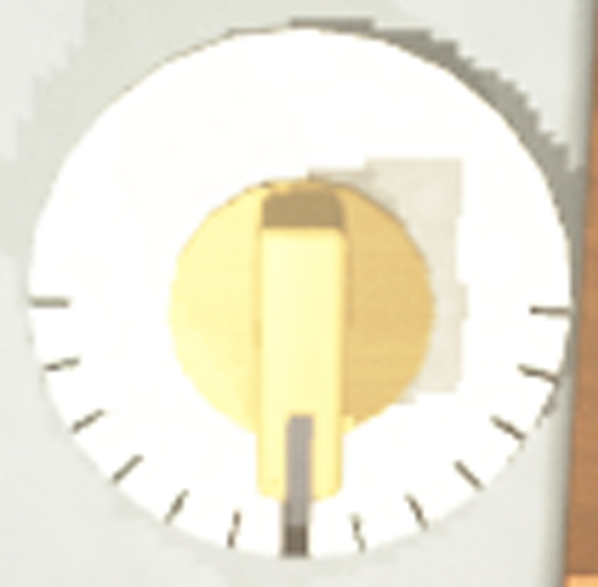

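The pointer lies on the broad mark: its tip is at x≈296, and the neighbouring ticks at 234 and 359 have their midpoint at 296.5. Now the lid.

>>> play_rows([
  [-7,-35,-2,0,0,0,0],
  [-7,-35,-2,0,0,0,0],
  [-7,-35,-2,0,0,0,0],
  [-7,-35,-2,0,0,0,0],
  [-7,-35,-2,0,0,0,0],
])

```text
time_s: 5.22
eef_pos: [471.5, -114.8, 164.7]
ee_rot: [-0.003, 0.999, 0.037, -0.006]
force: [1.6, -1.0, -0.3]
grip_width: 0.501
```

>>> play_rows([
  [-8,-35,-2,0,0,0,0],
  [-8,-33,-2,0,0,0,0],
  [0,0,0,0,0,0,0],
  [0,0,0,0,0,0,0],
])

```text
time_s: 5.55
eef_pos: [450.8, -190.6, 155.2]
ee_rot: [-0.006, 0.999, 0.034, -0.01]
force: [-0.0, 0.5, 0.0]
grip_width: 0.502
```

Run:
```python
from h import *
st();c=cap('wrist','w5');st()
for z in(24,48,86):print(proj(c,[457.5,-187,z])*1.4)
cv2.imwrite('pics/w5b.png',cv2.resize(c['img'],None,fx=1.4,fy=1.4))
```

```text
pos [ 450.8 -190.6  155.2] yaw 0.069 z [-0.0194  0.0109 -0.9998] F [-0.   0.5  0. ] T [-0.05 -0.01  0.07] w 42.7 t 5.55
pos [ 450.9 -190.4  155.2] yaw 0.07 z [-0.0197  0.0106 -0.9997] F [-0.5 -0.5 -0.6] T [ 0.01 -0.08 -0.01] w 42.3 t 5.6
[386.11220567 267.77099695]
[385.53062552 277.71551078]
[384.36277828 297.68468103]
```

View pics/w5b.png

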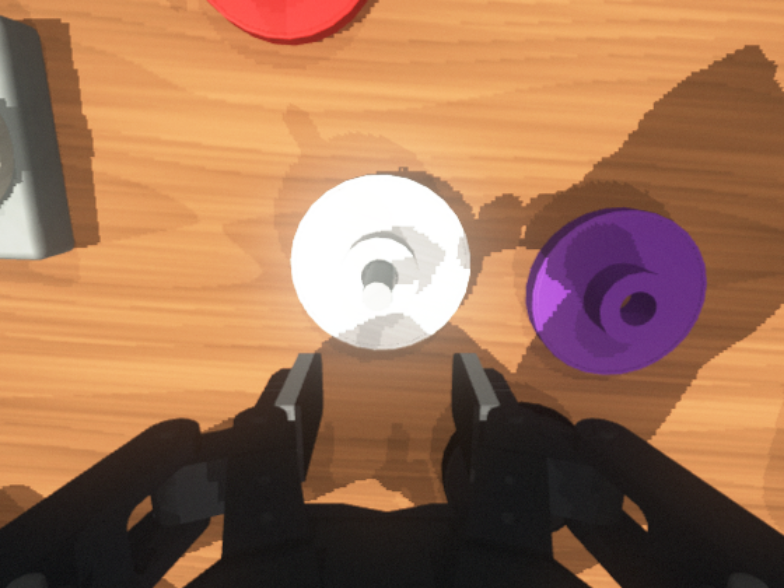

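White lid is below: stem tip at (377,296), skirt centre at (381,262). Purple decoy is to the right, clear. I'll shift, level and descend.

>>> play_rows([
  [3,3,-15,-0.011,-0.02,0,0],
  [3,2,-20,0,0,0,0],
  [0,0,-15,0,0,0,0],
  [0,0,0,0,0,0,0],
  [0,0,0,0,0,0,0],
])

```text
time_s: 6.02
eef_pos: [457.9, -179.9, 102.2]
ee_rot: [-0.001, 0.999, 0.038, -0.0]
force: [0.2, 0.4, 0.3]
grip_width: 0.503
```

Run:
```python
from h import *
st();c=cap('wrist','w6');st()
g=c['img'][120:330,180:370]
cv2.imwrite('pics/w6b.png',cv2.resize(g,None,fx=2.8,fy=2.8))
print(proj(c,[457.5,-185.5,86]))
```

```text
pos [ 457.9 -179.9  102.2] yaw 0.076 z [-4.0e-04  1.2e-03 -1.0e+00] F [0.2 0.4 0.3] T [-0.01  0.03 -0.  ] w 42.8 t 6.0167
pos [ 457.8 -179.9  102.3] yaw 0.076 z [-4.0e-04  1.2e-03 -1.0e+00] F [ 0.2  1.4 -0.1] T [-0.02  0.07  0.04] w 42.4 t 6.0667
[289.21514988 257.17161478]
```

View pics/w6b.png

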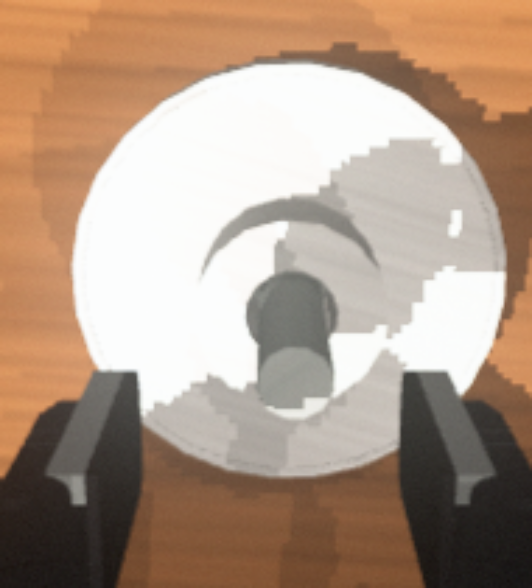

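>>> play_rows([
  [0,-3,-10,0,0,0,0],
  [0,-1,-15,0,0,0,0],
  [0,0,-15,0,0,0,0],
  [0,0,-3,0,0,0,0],
  [0,0,0,0,0,0,0],
])

```text
time_s: 6.48
eef_pos: [459.8, -184.3, 59.8]
ee_rot: [0.001, 0.999, 0.039, 0.002]
force: [0.4, -0.1, 0.5]
grip_width: 0.502
```

```bash
python3 -c "
from h import *
st()"
```

```text
pos [ 459.8 -184.3   59.8] yaw 0.078 z [ 0.0051 -0.0027 -1.    ] F [ 0.4 -0.1  0.5] T [0.02 0.01 0.03] w 42.7 t 6.4833
```

>>> play_rows([
  [-1.5,0,-4,0,0,0,0],
  [0,0,0,0,0,0,-1],
  [0,0,0,0,0,0,-1],
  [0,0,0,0,0,0,-1],
  [0,0,0,0,0,0,-1],
], grip_force=70)

```text
time_s: 6.9
eef_pos: [458.9, -184.7, 57.4]
ee_rot: [0.002, 0.999, 0.039, 0.003]
force: [-0.2, -0.0, -5.4]
grip_width: 0.149
```

```bash
python3 -c "
from h import *
st()"
```

```text
pos [ 458.9 -184.7   57.4] yaw 0.078 z [ 0.0071 -0.0039 -1.    ] F [-0.2 -0.  -5.4] T [ 0.07 -0.04 -0.04] w 12.7 t 6.9
```

>>> play_rows([
  [0,0,0,0,0,0,-1],
  [0,0,5,0,0,0,-1],
  [0,0,10,0,0,0,-1],
  [0,0,10,0,0,0,-1],
  [0,0,0,0,0,0,-1],
])

```text
time_s: 7.32
eef_pos: [458.1, -184.3, 84.2]
ee_rot: [0.001, 0.999, 0.039, 0.002]
force: [0.3, -0.8, -4.6]
grip_width: 0.148
```

Run:
```python
from h import *
st();c=cap('wrist','w7');s=cap('scene','sc7');st()
im=np.zeros((600,800,3),np.uint8)
im[:,:400]=cv2.resize(c['img'][140:380,190:350],(400,600));im[:480,400:]=cv2.resize(s['img'][200:320,140:240],(400,480))
cv2.imwrite('pics/w7b.png',im)
```

```text
pos [ 458.1 -184.3   84.2] yaw 0.078 z [ 0.0051 -0.0026 -1.    ] F [ 0.3 -0.8 -4.6] T [-0.02 -0.05  0.04] w 12.6 t 7.3167
pos [ 457.5 -183.8   82.6] yaw 0.078 z [ 0.0034 -0.0015 -1.    ] F [-0.5  1.  -4.7] T [ 0.05  0.01 -0.01] w 13.0 t 7.4167
```

View pics/w7b.png

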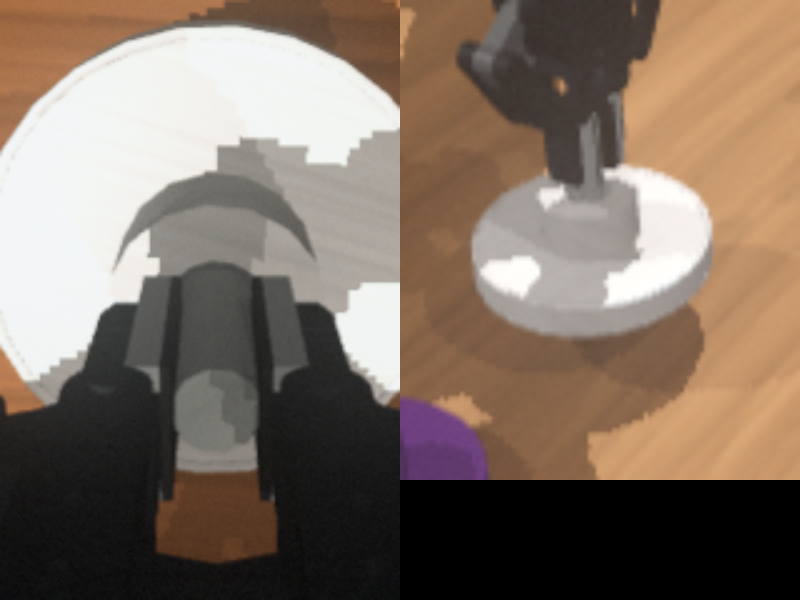

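Lifted: 4.7 N is about both lids' weight, and the lids are level and nested. Next, fit the mould rim and lid precisely in the saved pictures.

```bash
cat > fit.py <<'E'
from h import *
from scipy.optimize import minimize
def mask(c,x,y,z,r):
    a=np.linspace(0,2*np.pi,120);p=np.array([proj(c,[x+r*np.cos(t),y+r*np.sin(t),z]) for t in a])
    m=np.zeros((420,560),np.uint8);cv2.fillPoly(m,[np.round(p*16).astype(np.int32)],255,cv2.LINE_AA,4);return m/255.
def ring(f,x0,y0):
    c=ld(f);h=cv2.GaussianBlur(c['img'],(0,0),.7).astype(float)
    def cost(q):
        w=mask(c,q[0],q[1],110,45)-mask(c,q[0],q[1],110,37.5)
        w=np.clip(w,0,1); g=h[...,1]-h[...,2]+ .3*h[...,1]
        return -(w*g).sum()/w.sum()
    b=min(((cost((x0+i,y0+j)),i,j) for i in range(-8,9,2) for j in range(-8,9,2)))
    r=minimize(cost,(x0+b[1],y0+b[2]),method='Nelder-Mead',options=dict(initial_simplex=[[x0+b[1],y0+b[2]],[x0+b[1]+1.5,y0+b[2]],[x0+b[1],y0+b[2]+1.5]]))
    return r.x.round(1),round(r.fun,1)
def lid(f,x0,y0,z):
    c=ld(f);h=c['img'].astype(float);w=((h.max(2)-h.min(2))<45)*1.*(h.mean(2)>70)
    def cost(q):
        i=mask(c,*q,z,54);o=np.clip(mask(c,*q,z,60)-i,0,1);return -(w*i).sum()/i.sum()+(w*o).sum()/o.sum()
    r=minimize(cost,(x0,y0),method='Nelder-Mead',options=dict(initial_simplex=[[x0,y0],[x0+3,y0],[x0,y0+3]]))
    return r.x.round(1),round(r.fun,2)
if __name__=='__main__':
    for f in('top0','sc0','w1','w4'):print(f,'rim',ring(f,506,208))
    for f in('top0','sc0','w5','w6'):print(f,'lid',lid(f,458,-185,23))
E
python3 fit.py
```

```text
top0 rim (array([505.3, 207.1]), np.float64(-58.8))
sc0 rim (array([507.3, 202.8]), np.float64(-46.6))
w1 rim (array([506. , 210.2]), np.float64(-96.4))
w4 rim (array([506.3, 211.1]), np.float64(-98.4))
top0 lid (array([ 457.5, -185. ]), np.float64(-0.93))
sc0 lid (array([ 456.9, -185. ]), np.float64(-0.56))
w5 lid (array([ 458. , -183.2]), np.float64(-0.98))
w6 lid (array([ 458. , -183.2]), np.float64(-0.9))
```

>>> play_rows([
  [0,0,30,0,0,0,-1],
  [0,0,35,0,0,0,-1],
  [0,0,35,0,0,0,-1],
  [0,0,25,0,0,0,-1],
  [0,0,0,0,0,0,-1],
])

```text
time_s: 7.83
eef_pos: [454.6, -181.9, 209.4]
ee_rot: [-0.002, 0.999, 0.039, -0.002]
force: [-0.8, -0.2, -3.4]
grip_width: 0.151
```

>>> play_rows([
  [3,20,0,0,0,0,-1],
  [4,30,0,0,0,0,-1],
  [4,32,0,0,0,0,-1],
  [4,32,0,0,0,0,-1],
  [4,32,0,0,0,0,-1],
])

```text
time_s: 8.25
eef_pos: [471.7, -35.6, 203.0]
ee_rot: [-0.002, 0.999, 0.034, -0.004]
force: [0.4, -0.7, -4.6]
grip_width: 0.152
```

>>> play_rows([
  [4,32,0,0,0,0,-1],
  [4,32,0,0,0,0,-1],
  [4,32,0,0,0,0,-1],
  [4,32,0,0,0,0,-1],
  [3,25,0,0,0,0,-1],
])

```text
time_s: 8.67
eef_pos: [487.1, 126.3, 193.2]
ee_rot: [-0.003, 0.999, 0.034, -0.011]
force: [0.2, -0.5, -5.0]
grip_width: 0.152
```

```bash
python3 -c "
from h import *
st()"
```

```text
pos [487.1 126.3 193.2] yaw 0.068 z [-0.0213  0.0053 -0.9998] F [ 0.2 -0.5 -5. ] T [ 0.   -0.06 -0.  ] w 12.9 t 8.6667
```

>>> play_rows([
  [5,25,2,-0.009,-0.028,0,-1],
  [5,28,1,0,0,0,-1],
  [5,22,1,0,0,0,-1],
  [2,7,0,0,0,0,-1],
  [0,0,0,0,0,0,-1],
])

```text
time_s: 9.08
eef_pos: [500.5, 216.9, 186.4]
ee_rot: [0.002, 0.999, 0.037, -0.003]
force: [0.1, 0.5, -3.9]
grip_width: 0.151
```

```bash
python3 -c "
from h import *
st()"
```

```text
pos [500.5 216.9 186.4] yaw 0.074 z [-0.0058 -0.005  -1.    ] F [ 0.1  0.5 -3.9] T [-0.03 -0.01 -0.02] w 12.8 t 9.0833
```

>>> play_rows([
  [5,-6,0,0.001,-0.013,0,-1],
  [0,-1,0,0,0,0,-1],
  [0,0,0,0,0,0,-1],
  [0,0,0,0,0,0,-1],
])

```text
time_s: 9.42
eef_pos: [504.9, 206.0, 182.9]
ee_rot: [0.003, 0.999, 0.036, 0.001]
force: [-0.3, -1.2, -4.4]
grip_width: 0.154
```

Run:
```python
from fit import *
st();cap('top','t8');cap('scene','s8');st()
x,y=sense()['eef_pos'][:2];z=sense()['eef_pos'][2]-57.4+24
for f in('t8','s8'):print(f,lid(f,x,y,z-1))
```

```text
pos [504.9 206.  182.9] yaw 0.072 z [ 0.003  -0.0061 -1.    ] F [-0.3 -1.2 -4.4] T [0.   0.03 0.01] w 13.1 t 9.4167
pos [504.9 206.3 183.2] yaw 0.072 z [ 0.0033 -0.0059 -1.    ] F [ 0.1  0.4 -4.4] T [-0.01 -0.02 -0.  ] w 12.9 t 9.5167
t8 (array([499.5, 203.7]), np.float64(-0.05))
s8 (array([499.2, 205.3]), np.float64(-0.47))
```

>>> play_rows([
  [1,2,-4,0,0.003,0,-1],
  [0.5,0.5,-4,0,0,0,-1],
  [0,0,-3,0,0,0,-1],
  [0,0,0,0,0,0,-1],
])

```text
time_s: 9.85
eef_pos: [506.8, 208.4, 171.4]
ee_rot: [0.003, 0.999, 0.035, 0.0]
force: [0.4, -0.2, -4.4]
grip_width: 0.151
```

```bash
python3 -c "
from h import *
st()"
```

```text
pos [506.8 208.4 171.4] yaw 0.071 z [ 9.0e-04 -5.7e-03 -1.0e+00] F [ 0.4 -0.2 -4.4] T [0.   0.07 0.08] w 12.8 t 9.85
```

>>> play_rows([
  [0,0,-3,0,0.005,0,-1],
  [0,0,-3,0,0,0,-1],
  [0,0,-2,0,0,0,-1],
  [0,0,0,0,0,0,-1],
])

```text
time_s: 10.18
eef_pos: [506.6, 208.5, 162.3]
ee_rot: [0.003, 0.999, 0.036, -0.003]
force: [-1.4, 0.6, -4.3]
grip_width: 0.151
```

```bash
python3 -c "
from h import *
st()"
```

```text
pos [506.6 208.5 162.3] yaw 0.071 z [-0.0051 -0.0058 -1.    ] F [-1.4  0.6 -4.3] T [ 0.02  0.02 -0.04] w 12.9 t 10.1833
```

>>> play_rows([
  [0,0,-3,0,-0.006,0,-1],
  [0,0,-3,0,0,0,-1],
  [0,0,-1,0,0,0,-1],
  [0,0,0,0,0,0,-1],
])

```text
time_s: 10.52
eef_pos: [506.7, 208.6, 155.2]
ee_rot: [0.003, 0.999, 0.036, 0.001]
force: [-1.0, -1.0, -2.7]
grip_width: 0.15
```

```bash
python3 -c "
from h import *
st()"
```

```text
pos [506.7 208.6 155.2] yaw 0.071 z [ 0.0023 -0.0057 -1.    ] F [-1.  -1.  -2.7] T [ 0.03 -0.01  0.  ] w 12.8 t 10.5167
```

>>> play_rows([
  [0,0,-1,0,0,0,-1],
  [0,0,-1,0,0,0,-1],
  [0,0,0,0,0,0,-1],
])

```text
time_s: 10.77
eef_pos: [506.8, 208.6, 155.5]
ee_rot: [0.003, 0.999, 0.036, 0.002]
force: [-0.2, 0.4, -4.3]
grip_width: 0.152
```

Run:
```python
from h import *
st();s=cap('scene','s9');w=cap('wrist','w9');st()
im=np.zeros((600,800,3),np.uint8)
im[:480,:400]=cv2.resize(s['img'][100:220,250:350],(400,480),interpolation=cv2.INTER_CUBIC);im[:,400:]=cv2.resize(w['img'][60:360,160:360],(400,600),interpolation=cv2.INTER_CUBIC)
cv2.imwrite('pics/s9b.png',im)
```

```text
pos [506.8 208.6 155.5] yaw 0.071 z [ 0.0041 -0.0057 -1.    ] F [-0.2  0.4 -4.3] T [ 0.04 -0.03 -0.03] w 12.9 t 10.7667
pos [506.8 208.6 155.2] yaw 0.071 z [ 0.0037 -0.0057 -1.    ] F [-1.4 -0.3 -0.4] T [0.05 0.21 0.02] w 12.8 t 10.8667
```

View pics/s9b.png

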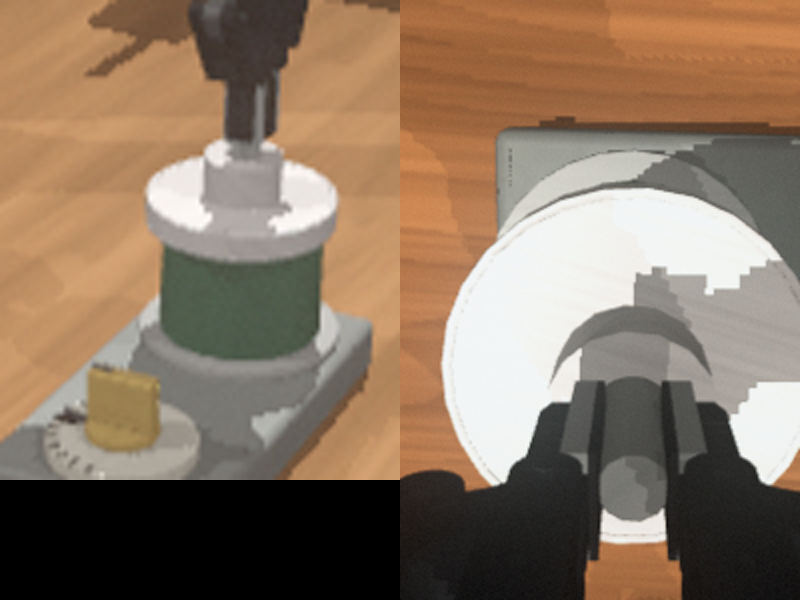

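Both lids are on the mould, the collar is level and the skirt covers the rim. The force is only fluctuating so far, so I'll press gently to confirm the seat.

>>> play_rows([
  [0,0,-2,0,0,0,-1],
  [0,0,-3,0,0,0,-1],
  [0,0,-3,0,0,0,-1],
])

```text
time_s: 11.12
eef_pos: [507.0, 208.6, 155.0]
ee_rot: [0.003, 0.999, 0.036, 0.004]
force: [-13.1, -3.9, 24.4]
grip_width: 0.151
```

```bash
python3 -c "
from h import *
st()"
```

```text
pos [507.  208.6 155. ] yaw 0.072 z [ 0.0076 -0.0061 -1.    ] F [-13.1  -3.9  24.4] T [-0.59  2.18 -0.05] w 12.8 t 11.1167
```

Seated: 24 N of push moves nothing, and z is 155.0 against the expected 155.4. Release now.

>>> play_rows([
  [0,0,0,0,0,0,-1],
  [0,0,0,0,0,0,-1],
  [0,0,0,0,0,0,-0.2],
  [0,0,0,0,0,0,0],
  [0,0,0,0,0,0,0],
])

```text
time_s: 11.53
eef_pos: [507.9, 208.8, 156.2]
ee_rot: [0.003, 0.999, 0.036, 0.006]
force: [0.5, -0.2, 0.3]
grip_width: 0.499
```

Run:
```python
from fit import *
st();cap('wrist','w10');print(lid('w10',506,209,121))
cap('scene','s10');print(lid('s10',506,209,121))
```

```text
pos [507.9 208.8 156.2] yaw 0.072 z [ 0.0115 -0.0053 -0.9999] F [ 0.5 -0.2  0.3] T [-0.04  0.04  0.01] w 42.4 t 11.5333
(array([503.8, 210.1]), np.float64(-0.44))
(array([504.5, 207.2]), np.float64(-0.5))
```

>>> play_rows([
  [-1,0,0,0.005,0.011,0,0.7],
  [0,0,0,0,0,0,0.7],
  [0,0,0,0,0,0,0.7],
  [0,0,-10,0,0,0,0.7],
  [0,0,0,0,0,0,0.7],
], grip_force=30)

```text
time_s: 12.05
eef_pos: [507.0, 208.7, 145.3]
ee_rot: [-0.0, 0.999, 0.036, -0.0]
force: [-1.0, -0.1, -0.6]
grip_width: 0.852
```

```bash
python3 -c "
from h import *
st()"
```

```text
pos [507.  208.7 145.3] yaw 0.072 z [-4.e-04  4.e-04 -1.e+00] F [-1.  -0.1 -0.6] T [0.06 0.06 0.02] w 72.4 t 12.05
```

>>> play_rows([
  [-0.5,0,-8,0,0,0,0.7],
  [0,0,-8,0,0,0,0.7],
  [0,0,-4,0,0,0,0.7],
  [0,0,0,0,0,0,0.7],
])

```text
time_s: 12.38
eef_pos: [505.9, 208.6, 122.1]
ee_rot: [-0.0, 0.999, 0.036, -0.001]
force: [0.9, -0.1, -0.6]
grip_width: 0.85
```

```bash
python3 -c "
from h import *
st()"
```

```text
pos [505.9 208.6 122.1] yaw 0.072 z [-2.1e-03  1.0e-04 -1.0e+00] F [ 0.9 -0.1 -0.6] T [-0.01  0.02  0.02] w 72.2 t 12.3833
```

>>> play_rows([
  [0,0,2.5,0,0,0,0.7],
  [0,0,0,0,0,0,0.2],
  [0,0,0,0,0,0,-0.3],
  [0,0,0,0,0,0,-0.3],
  [0,0,0,0,0,0,-0.3],
])

```text
time_s: 12.8
eef_pos: [506.1, 208.7, 125.2]
ee_rot: [-0.0, 0.999, 0.036, -0.001]
force: [1.0, -0.0, -1.6]
grip_width: 0.508
```

```bash
python3 -c "
from h import *
st()"
```

```text
pos [506.1 208.7 125.2] yaw 0.072 z [-0.0016  0.     -1.    ] F [ 1.  -0.  -1.6] T [ 0.01 -0.01  0.  ] w 43.2 t 12.8
```

>>> play_rows([
  [0,0,0,0,0,0,-0.3],
  [0,0,3,0,0,0,-0.3],
  [0,0,4,0,0,0,-0.3],
  [0,0,5,0,0,0,-0.3],
], grip_force=40)

```text
time_s: 13.13
eef_pos: [505.5, 208.6, 137.1]
ee_rot: [0.0, 0.999, 0.036, -0.002]
force: [-0.8, 0.1, -1.1]
grip_width: 0.5
```

```bash
python3 -c "
from h import *
st()"
```

```text
pos [505.5 208.6 137.1] yaw 0.072 z [-3.8e-03 -3.0e-04 -1.0e+00] F [-0.8  0.1 -1.1] T [ 0.08  0.   -0.01] w 42.5 t 13.1333
```

>>> play_rows([
  [0.5,0,8,0,-0.004,0,-0.3],
  [0,0,12,0,0,0,-0.3],
  [0.2,0,12,0,0,0,-0.3],
  [0.2,0,12,0,0,0,-0.3],
])

```text
time_s: 13.47
eef_pos: [505.9, 208.5, 183.9]
ee_rot: [0.0, 0.999, 0.036, -0.0]
force: [0.6, 0.5, -1.2]
grip_width: 0.499
```

```bash
python3 -c "
from h import *
st()"
```

```text
pos [505.9 208.5 183.9] yaw 0.072 z [-8.e-04 -6.e-04 -1.e+00] F [ 0.6  0.5 -1.2] T [ 0.03 -0.07  0.02] w 42.4 t 13.4667
```

>>> play_rows([
  [0,0,12,0,0,0,-0.3],
  [0,0,12,0,0,0,-0.3],
  [0,0,10,0,0,0,-0.3],
  [0,0,6,0,0,0,-0.3],
  [0,0,2,0,0,0,-0.3],
])

```text
time_s: 13.88
eef_pos: [506.6, 208.7, 234.0]
ee_rot: [-0.0, 0.999, 0.036, 0.003]
force: [0.6, -1.2, -1.0]
grip_width: 0.499
```

>>> play_rows([
  [0,0,0,0,0,0,-0.3],
  [0,0,0,0,0,0,-0.3],
  [0,0,0,0,0,0,-0.3],
  [0,0,0,0,0,0,-0.3],
])

```text
time_s: 14.22
eef_pos: [506.3, 208.6, 233.7]
ee_rot: [-0.0, 0.999, 0.036, 0.003]
force: [0.0, 0.2, -1.6]
grip_width: 0.502
```

Run:
```python
from h import *
st();s=cap('scene','s11');t=cap('top','t11');st();print(abs(sense()['dq']).max())
a,b=ld('sc0')['img'],s['img']
cv2.imwrite('pics/s11b.png',cv2.resize(s['img'][40:250,230:450],None,fx=2.7,fy=2.7,interpolation=cv2.INTER_CUBIC))
```

```text
pos [506.3 208.6 233.7] yaw 0.072 z [ 6.4e-03  5.0e-04 -1.0e+00] F [ 0.   0.2 -1.6] T [-0.03  0.01 -0.05] w 42.7 t 14.2167
pos [506.3 208.6 233.6] yaw 0.072 z [ 6.3e-03  5.0e-04 -1.0e+00] F [-0.6  0.6 -1.5] T [ 0.02  0.01 -0.01] w 42.7 t 14.3167
0.004105845421566495
```

View pics/s11b.png

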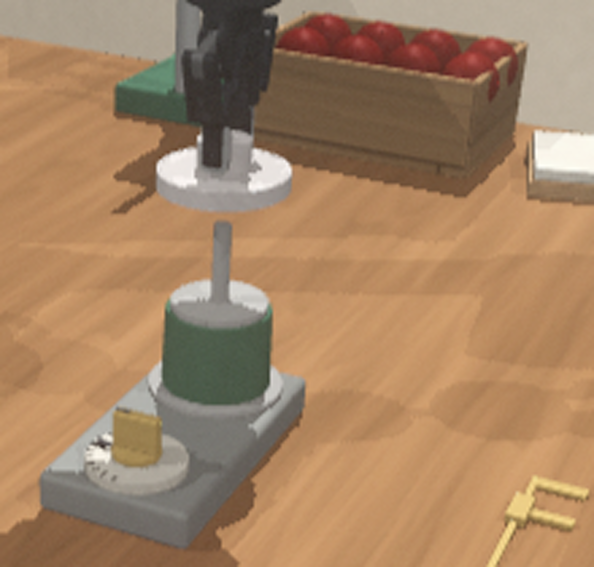

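The outer lid is held level above the stem tip with a visible gap. The inner lid's flange sits flat on the rim and the knob is still at zero.

```bash
python3 -c "
from h import *
st();print(ctrl.finish_job())"
```

```text
pos [506.3 208.6 233.6] yaw 0.072 z [ 6.3e-03  5.0e-04 -1.0e+00] F [-0.6  0.6 -1.5] T [ 0.02  0.01 -0.01] w 42.7 t 14.3167
the job is handed in; nothing more can be done
None
```

The job is done and handed in at 14.3 s; `finish_job` gave no verdict.

- **Knob:** I turned the tare knob about 0.59 rad. In the close crop the pointer lay on the broad mark, about 0.02 rad or less off by eye. I then let go.
- **Double lid:** I carried both lids by the stem to the mould and pressed with 24 N. They did not move, and the height was 155.0 mm against the expected 155.4, so I let go.
- **Outer lid:** I lifted it by the collar about 108 mm (78 needed). The measured load of about 1.5 N is the outer lid alone. The final picture shows it level and clear above the stem tip, with the inner lid flat on the rim. The arm was practically still, and the tool tilt was about 0.006 rad.

**Disagreements and gaps:**
- The cameras disagreed by 2–4 mm on the mould position (up to 8 mm for a weak scene-camera fit). I used a compromise, and the plug went in with almost no side force.
- The lid-position fits with the arm in view were poor, so I did not rely on them.
- The gripper opening read about 12.8 mm on the 15 mm stem, but the grip held.
- I did not measure the ball, calipers and templates afterwards. The arm never went near them.

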